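Fetch the rear cartridge from the crowded hook

TASK

Hang the yellow and then the blue cartridge over onto the empty hook's prong, so that the red one at the back of the crowded hook comes free. Plug the red cartridge upright into the slot of the cartridge reader and press it down on the sprung contact inside, whose depth must be found by feel, with about 11 newtons for half a second, then let go. Be gentle: never push or pull anything against the hooks or the reader with more than 20 newtons, drop nothing, and leave the mug, jar and screwdriver alone.

Things in the scene. Friction and masses are not known exactly. Their poses are not given: they have to be found in the camera images.
- loaded: Crowded hook: fixed grey stand, base 100 x 80 x 10, post 30 wide and 135 high (front face at x = +2), origin on the table under the prong's rear end. Round steel prong, 8 diameter, centre line 130 above the table, runs along the stand's own -x (towards the robot) to x = -105. On it from front to rear hang the yellow, blue and red cartridges, about 26 apart, square to it.
- loaded_tip (a point): Centre line of the crowded prong at x = -105 of its stand, where the end turns up: highest point 142 above the table, foremost at x = -113. Both prongs give slightly, 1 mm per 6 N of load. To come off, a loop must be lifted 8 to 18 off the prong and drawn out past the end in the stand's -x.
- spare: Empty hook: the same stand, prong and frame. Its prong has room for two cartridges (x = -103 to -2); they go on over the turned-up end, raised 8 to 18, and are then lowered.
- spare_tip (a point): The same point of the empty prong as point loaded_tip of the crowded one.
- cart_front: yellow plastic cartridge, 85 to 170 g. Origin: centre of its underside; z up, y along its width. Housing 12 (x) x 48 (y) x 45 high; above it a grip loop 12 thick, 36 wide outside, z 45 to 83: opening 24 wide, z 45 to 71; top bar z 71 to 83. Pinch the loop across its 36 mm width at the top bar. Hangs foremost on the crowded hook.
- cart_middle: blue plastic cartridge, 85 to 170 g. Origin: centre of its underside; z up, y along its width. Housing 12 (x) x 48 (y) x 45 high; above it a grip loop 12 thick, 36 wide outside, z 45 to 83: opening 24 wide, z 45 to 71; top bar z 71 to 83. Pinch the loop across its 36 mm width at the top bar. Hangs in the middle.
- cart_rear: red plastic cartridge, 85 to 170 g. Origin: centre of its underside; z up, y along its width. Housing 12 (x) x 48 (y) x 45 high; above it a grip loop 12 thick, 36 wide outside, z 45 to 83: opening 24 wide, z 45 to 71; top bar z 71 to 83. Pinch the loop across its 36 mm width at the top bar. Hangs rearmost; the one to fetch.
- cart_front_eye (a point): Underside of the yellow loop's top bar (71 mm above the cartridge's origin), the point that rests on the prong's upper side, 134 mm above the table when hanging.
- cart_middle_eye (a point): The same point of the blue cartridge.
- reader: Cartridge reader: fixed grey block 100 (x) x 110 (y) x 55 high, origin at the centre of its underside. A slot 17 (x) x 53 (y) with a 5 mm bevelled mouth goes down from its top centre. Knobs and keys up to 9 high stand on its top, 26 and more from the slot's centre in x.
- reader_mouth (a point): Centre of the slot's mouth on the reader's top, 55 above the table. A brass contact pad in the slot faces up, 16 to 32 above the table: it differs every time and is not reported, feel for it. It yields downward against about 3 N plus 3 N per mm, at most 11 mm, and springs back when let go.
- mug: White mug, 76 diameter, 85 high, origin at its base: leave alone.
- jar: Amber jar, 56 diameter, 70 high, origin at its base: leave alone.
- driver: Screwdriver, 160 long, orange handle, lying on the table: leave alone.
Things that resemble listed ones, but are neither listed nor needed, are in the scene too. Of the things like the cart_middle, leave any that is orange; of the rest the larger one is meant.

How it is judged:
By the outcome, as a careful person would: the job done as asked, in the order asked, and still so for the second after the job is handed in, with the robot touching nothing.
It also fails if it takes over 72 s, if anything falls off the work surface, if the arm or the gripper's body presses on something with over 40 N, if the wrist force passes 120 N, or if a joint passes its speed limit or range.

ROBOT

A 6-joint arm with a two-finger parallel gripper is mounted at the origin on the work surface. World frame = base frame: x ahead of the robot, y to its left, z up, the work surface at z = 0. Lengths are in m, angles in rad, forces in N, time in s.
With the tool pointing down it reaches from about 0.275 to 0.825 m from the base axis. Payload 5.2 kg.
Tool frame: the origin (TCP) lies on the centre line of the jaws, within the pads' length; the fingertips stand manip.tips_ahead ahead of it and the grasp point (between the pads) is the TCP (manip.tips_ahead is the distance from the TCP to the fingertips, in m); z points along the fingers, y is the line along which they close (so a half turn about z gives the same grasp; the last joint's range is limited). The gripper opens to 93 mm and grips with 3 to 60 N. Pads are 15 mm wide; open, the fingers measure 128 mm over their backs; the gripper's body (75 mm by 188 mm) begins 65 mm behind the grasp point.
Start: joints at [-1.305, 0.259, 1.535, -0, 1.348, -0.203], TCP at [0.249, -0.491, 0.238] pointing down, gripper open.
Joint ranges: [-3.14, 3.14], [-0.91, 2.08], [0.19, 2.58], [-1.22, 4.36], [0.22, 2.71], [-3.12, 3.12]. Speed limits (rad/s): [2.57, 2.57, 3.14, 3.14, 3.14, 3.14].

INTERFACE

Orientations are given as a rotation vector (axis times angle).
In Python, from plant import manip gives the robot as it stands.
- The arm moves only by the tool arm_command, never from a script. Its argument "targets" is a list that holds one entry, the list of rows, each a list of 7 numbers: the shift along the tool's x, y, z in mm, then the turn, a rotation vector about the tool's x, y, z in rad, then the opening, from 0 (shut) to 1 (fully open). A call has 1 to 20 rows; each row shifts and turns the commanded pose from where the row before left it, along the tool's axes as they then stand; what a row does not reach is not made up. A row lasts 1/12 s, in which the tool goes at most 41.7 mm and 7.16 degrees, less where a joint would pass 70% of its speed; a pose out of reach is approached as far as the arm can. A call is refused whole if a number of a shift passes 41.7 or a number of a turn 0.125, either way. A call with a gripper value outside its range is refused whole. The fingers move at their own pace and stop on an object; "force" is the grip in N (left out, the last holds). Time passes only in rows, so rows that do not move let the fingers close. It gives the time, the measured TCP pose, the force, the opening and the grip force at its end, in the units of the state.
- manip.state(): the state, without advancing time (a new reading comes with each control period).
- manip.get_image(name): name is "scene" or "top" or "wrist"; returns a dict with "frame" (384x512x3 uint8, red, green, blue), "K" (3x3 intrinsics, pixels), "R" (3x3) and "t" (3): a world point X has camera coordinates R X + t; the wrist camera has in their place "tool_from_camera" (4x4, takes a point from camera to tool coordinates, whose origin is the TCP and whose axes are the flange's). Camera axes: x right, y down, z forward; pixel columns grow to the right and rows downward; lengths in m; the calibration is good to about 2 mm. A picture is of the moment at which its call begins: read the wrist's pose just before it. There is no depth.
- manip.sign_off(): hands the job in; it is judged then, once.
Trained networks look in the newest picture that a camera, given by its name, has taken for a name from the list of things; names that differ only in an ending like _2 or _b are one class to them, and where a whole thing is asked for, a point or a joint stands for the part that bears it (a point fixed in the world has none). Each returns a list of dicts, best first, with "p" (0 to 1); they miss things now and then, are a little off and sometimes report something else, mostly with a low value. They report only what shows in the picture. A call takes as long as a camera call. They do not tell look-alikes from the thing itself.
- manip.spot_in(query, camera): "centre" ([x, y, z] in m, in world coordinates, good to about 4 mm: the middle of the surface that is visible of it).
- manip.trace(query, camera): "region" (384x512 bool, what is visible of it).
The state is a dict: "clock": time; "joint_pos": joint angles; "qvel": joint speeds; "joint_efforts": joint torques, N m; "tool_pos": TCP position; "tcp_rot": TCP orientation; "force": force on the tool from outside, world axes, zero at the start; "wrist_torque": the same for the moment, N m; "opening": finger opening in m; "grip_force": force on a finger pad.
Only numpy, scipy, OpenCV 4.12 (cv2) and the standard library are available. Lean on these libraries where they do the work, as an engineer would, in place of code of your own. Each camera call takes 0.05 s, during which the arm holds its last target. There are 200 camera calls.

## Working session

There is one attempt and no reset: what is moved stays moved. The work goes in short steps, Python scripts to look and compute and a tool call to move; the robot and the scene stay as the last step left them, time stands still between calls to the robot, and variables do not carry over. Pictures are saved under pics/ and viewed, at most 14 in all, crops included, and the job is handed in when it is done.

Besides the shell and the picture viewer there is one more tool, called after "Request:" in YAML: its name, and indented under it one key for each argument. arm_command: Moves the arm, as the interface text tells. Its arguments: {"type":"object","properties":{"targets":{"type":"array"},"force":{"type":"number"}},"required":["targets"]}

```bash
mkdir -p pics; ls
cat > h.py <<'E'
import numpy as np, cv2
from plant import manip
from scipy.spatial.transform import Rotation as Rn
def save(cam,fn,crop=None,scale=1):
    d=manip.get_image(cam); f=d["frame"][:,:,::-1]
    if crop: f=f[crop[1]:crop[3],crop[0]:crop[2]]
    cv2.imwrite("pics/"+fn,cv2.resize(f,None,fx=scale,fy=scale)); return d
def proj(d,X):
    c=d["R"]@np.asarray(X)+d["t"]; p=d["K"]@c; return p[:2]/p[2]
E
python3 - <<'E'
from h import *
np.set_printoptions(precision=3,suppress=True)
a=save("scene","s1.png");b=save("top","t1.png")
print({k:np.round(v,3) for k,v in manip.state().items()},manip.tips_ahead)
for cam,d in(("scene",a),("top",b)):
    manip.get_image(cam)
    print(cam,"campos",-d["R"].T@d["t"])
    for q in "loaded loaded_tip spare_tip cart_front cart_middle cart_rear cart_front_eye cart_middle_eye reader reader_mouth mug jar driver".split():
        r=manip.spot_in(q,cam)
        print(q,[(round(x["p"],2),np.round(x["centre"],3).tolist(),proj(d,x["centre"]).round().tolist()) for x in r[:5]])
E
```

```text
pics
{'clock': np.float64(0.1), 'joint_pos': array([-1.305,  0.259,  1.536,  0.   ,  1.348, -0.203]), 'qvel': array([-0.001, -0.002, -0.001,  0.   ,  0.001,  0.001]), 'joint_efforts': array([  0.001, -43.821, -28.464,   0.072,   0.036,  -0.   ]), 'tool_pos': array([ 0.248, -0.49 ,  0.237]), 'tcp_rot': array([-3.054, -0.729,  0.   ]), 'force': array([ 0.02 , -0.03 ,  0.379]), 'wrist_torque': array([ 0.068, -0.016, -0.013]), 'grip_force': np.float64(0.0), 'opening': np.float64(0.093)} 0.019
scene campos [1.158 0.298 0.95 ]
loaded [(0.57, [0.644, 0.22, 0.013], [324.0, 282.0])]
loaded_tip [(0.93, [0.649, 0.216, 0.016], [322.0, 283.0]), (0.39, [0.61, -0.19, 0.011], [184.0, 208.0])]
spare_tip [(0.74, [0.61, -0.187, 0.01], [185.0, 209.0])]
cart_front [(0.64, [0.556, 0.382, 0.066], [409.0, 270.0]), (0.46, [0.57, 0.229, 0.139], [347.0, 230.0])]
cart_middle [(0.88, [0.65, 0.319, 0.045], [367.0, 296.0]), (0.66, [0.574, 0.105, 0.034], [292.0, 236.0]), (0.61, [0.598, 0.217, 0.139], [338.0, 237.0]), (0.47, [0.619, 0.224, 0.127], [337.0, 249.0])]
cart_rear [(0.81, [0.619, 0.22, 0.126], [335.0, 248.
[... 1100 characters left out ...]
5.0]), (0.46, [0.565, 0.104, 0.047], [209.0, 189.0])]
cart_rear [(0.43, [0.61, 0.207, 0.124], [166.0, 168.0])]
cart_front_eye [(0.55, [0.561, 0.215, 0.126], [163.0, 186.0])]
cart_middle_eye [(0.73, [0.591, 0.208, 0.123], [166.0, 175.0]), (0.62, [0.639, 0.316, 0.044], [134.0, 164.0])]
reader [(0.84, [0.614, -0.013, 0.055], [250.0, 171.0])]
reader_mouth [(0.88, [0.614, -0.012, 0.058], [250.0, 171.0]), (0.43, [0.559, 0.216, 0.128], [163.0, 187.0])]
mug [(0.79, [0.471, -0.404, 0.033], [391.0, 222.0]), (0.26, [0.58, -0.19, 0.008], [312.0, 185.0])]
jar [(0.77, [0.535, 0.372, 0.072], [110.0, 199.0]), (0.33, [0.56, 0.213, 0.13], [164.0, 186.0])]
driver [(0.71, [0.466, 0.003, 0.024], [245.0, 225.0])]
```

View pics/s1.png

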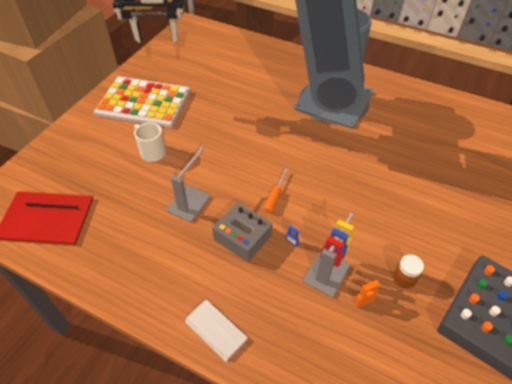

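View pics/t1.png

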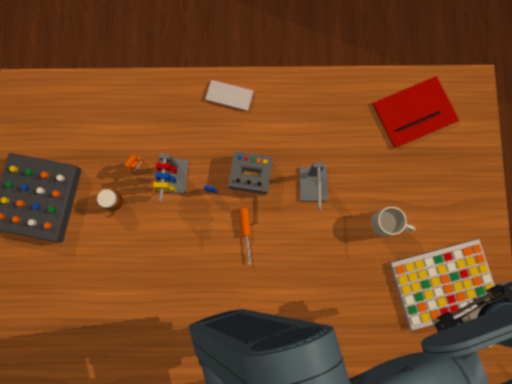

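The scene view shows the crowded hook at about (335,250), with yellow (347,228), blue (340,238) and red (335,250). The empty hook is at (187,195), the reader at (242,230) and the driver at (277,190). Possible mix-ups with the blue cartridge are the small blue block at scene (292,236)/top (209,189) and the orange one at (367,293)/(134,163). The one I want is the larger blue one on the hook at (340,237)/(165,177). I'll check that in a close crop.

Run:
```python
from h import *
np.set_printoptions(precision=3,suppress=True)
a=manip.get_image("scene")["frame"];b=manip.get_image("top")["frame"]
w=manip.get_image("wrist");print(w["tool_from_camera"],w["K"])
c=lambda f,x,y:cv2.resize(f[y:y+75,x:x+100],(400,300),interpolation=cv2.INTER_CUBIC)
im=np.vstack([np.hstack([c(a,285,200),c(a,150,140)]),np.hstack([c(b,130,140),c(b,250,145)])])
cv2.imwrite("pics/c1.png",im[:,:,::-1])
```

```text
[[-0.    -0.958 -0.287  0.08 ]
 [ 1.    -0.     0.    -0.001]
 [-0.    -0.287  0.958 -0.147]
 [ 0.     0.     0.     1.   ]] [[331.439   0.    253.11 ]
 [  0.    331.439 189.157]
 [  0.      0.      1.   ]]
```

View pics/c1.png

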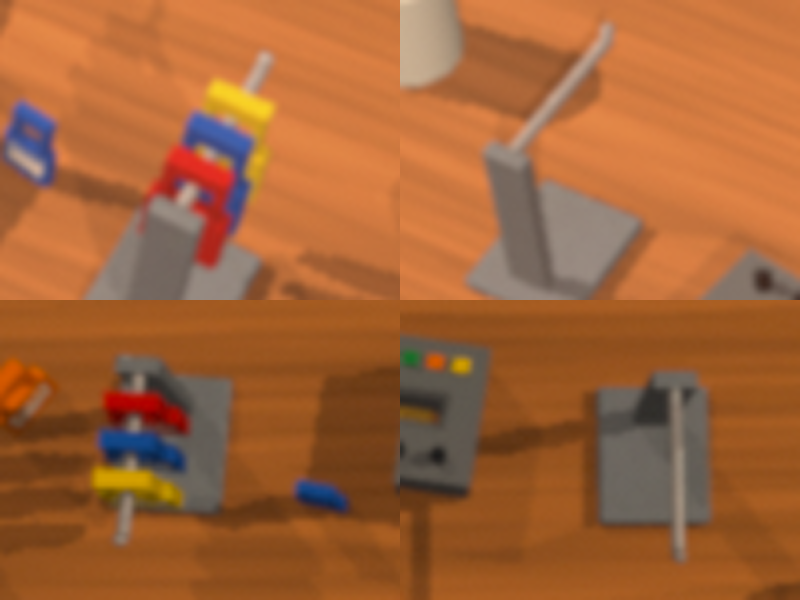

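The crop confirms it: the hanging blue cartridge is the large one. The small blue block on the table (crop 30,145) and the orange one are decoys. Next I'll move above the scene for wrist views.

Request:
arm_command:
  targets:
    - [[0, 0, -15, 0, 0, 0.117, 1], [0, 0, -15, 0, 0, 0.117, 0.7], [0, 0, -15, 0, 0, 0.117, 0.7], [0, 0, -15, 0, 0, 0.117, 0.7], [22, -31, 0, 0, 0, 0, 0.7], [22, -31, 0, 0, 0, 0, 0.7], [22, -31, 0, 0, 0, 0, 0.7], [22, -31, 0, 0, 0, 0, 0.7], [22, -31, 0, 0, 0, 0, 0.7], [22, -31, 0, 0, 0, 0, 0.7], [22, -31, 0, 0, 0, 0, 0.7], [22, -31, 0, 0, 0, 0, 0.7], [22, -31, 0, 0, 0, 0, 0.7], [22, -31, 0, 0, 0, 0, 0.7], [22, -31, 0, 0, 0, 0, 0.7], [0, 0, 0, 0, 0, 0, 0.7], [0, 0, 0, 0, 0, 0, 0.7]]

```text
clock: 3.07
tool_pos: [0.491, -0.1476, 0.2976]
tcp_rot: [3.142, 0.008, -0.0]
force: [-0.2, -0.7, 0.1]
opening: 0.0651
grip_force: 0.0
```

```bash
cat >> h.py <<'E'
def wcam():
    s=manip.state(); d=manip.get_image("wrist")
    T=np.eye(4); T[:3,:3]=Rn.from_rotvec(s["tcp_rot"]).as_matrix(); T[:3,3]=s["tool_pos"]
    C=T@d["tool_from_camera"]; d["R"]=C[:3,:3].T; d["t"]=-d["R"]@C[:3,3]; return d,s
def ray(d,p):
    v=d["R"].T@np.linalg.solve(d["K"],[p[0],p[1],1]); return -d["R"].T@d["t"], v/np.linalg.norm(v)
def atz(d,p,z):
    o,v=ray(d,p); return o+v*(z-o[2])/v[2]
def tri(obs):
    A=0;b=0
    for d,p in obs:
        o,v=ray(d,p); P=np.eye(3)-np.outer(v,v); A=A+P; b=b+P@o
    return np.linalg.solve(A,b)
E
python3 - <<'E'
from h import *
import pickle
np.set_printoptions(precision=3,suppress=True)
d,s=wcam(); print(s["tool_pos"],s["tcp_rot"],s["force"],s["clock"])
pickle.dump(d,open("w1.pkl","wb")); cv2.imwrite("pics/w1.png",cv2.resize(d["frame"][:,:,::-1],None,fx=1.5,fy=1.5,interpolation=cv2.INTER_CUBIC))
for q in "loaded_tip spare_tip cart_front cart_middle cart_rear reader_mouth".split():
    print(q,[(round(x["p"],2),np.round(x["centre"],3).tolist(),proj(d,x["centre"]).round().tolist()) for x in manip.spot_in(q,"wrist")[:3]])
E
```

```text
[ 0.491 -0.148  0.298] [ 3.142  0.008 -0.   ] [-0.17  -0.748  0.111] 3.0667
loaded_tip []
spare_tip [(0.65, [0.587, -0.187, 0.01], [285.0, 76.0])]
cart_front []
cart_middle [(0.59, [0.569, 0.094, 0.045], [45.0, 90.0])]
cart_rear [(0.32, [0.588, -0.188, 0.014], [286.0, 75.0])]
reader_mouth [(0.87, [0.612, -0.015, 0.053], [133.0, 50.0])]
```

View pics/w1.png

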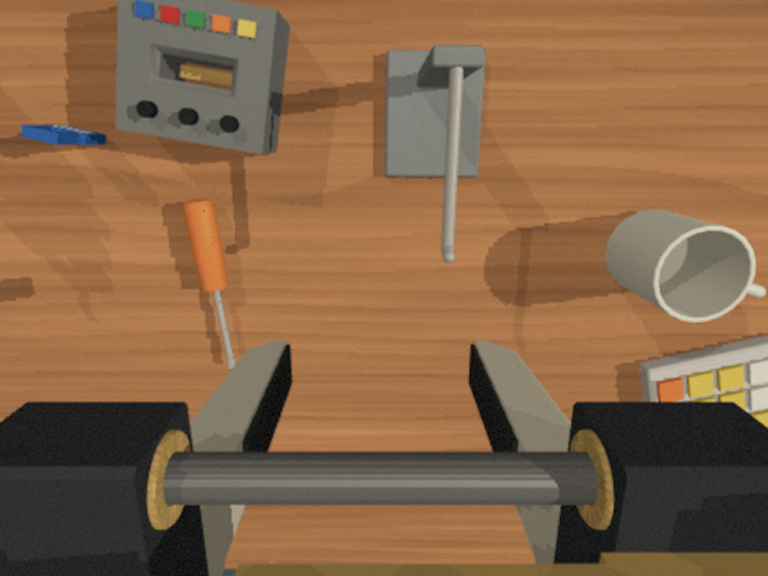

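The wrist view shows the spare prong's tip at (449,256) and its root at (456,70), and the slot's bevel around (195,70) with its corners (values are in the 1.5x picture). I'll take a second view from further left, where the crowded hook shows.

Request:
arm_command:
  targets:
    - [[0, -34, 0, 0, 0, 0, 0.7], [0, -34, 0, 0, 0, 0, 0.7], [0, -34, 0, 0, 0, 0, 0.7], [0, -34, 0, 0, 0, 0, 0.7], [0, -34, 0, 0, 0, 0, 0.7], [0, -34, 0, 0, 0, 0, 0.7], [0, -34, 0, 0, 0, 0, 0.7], [0, -34, 0, 0, 0, 0, 0.7], [0, 0, 0, 0, 0, 0, 0.7], [0, 0, 0, 0, 0, 0, 0.7]]

```text
clock: 4.25
tool_pos: [0.4899, 0.1233, 0.2977]
tcp_rot: [3.141, 0.005, 0.0]
force: [-1.3, -0.5, -0.3]
opening: 0.0654
grip_force: 0.0
```

Run:
```python
from h import *
import pickle
np.set_printoptions(precision=4,suppress=True)
w1=pickle.load(open("w1.pkl","rb"))
for n,p,z in [("sp tip",(449,254),.140),("sp mid",(452,160),.134),("sp root",(456,70),.134)]+[("slot",q,.055) for q in [(152,45),(241,60),(236,95),(150,80),(273,153),(117,130)]]:
    print(n,atz(w1,np.array(p)/1.5,z))
d,s=wcam(); print(s["tool_pos"],s["tcp_rot"],s["force"],s["clock"])
pickle.dump(d,open("w2.pkl","wb")); cv2.imwrite("pics/w2.png",cv2.resize(d["frame"][:,:,::-1],None,fx=1.5,fy=1.5,interpolation=cv2.INTER_CUBIC))
for q in "loaded_tip spare_tip cart_front cart_middle cart_rear reader_mouth".split():
    print(q,[(round(x["p"],2),np.round(x["centre"],3).tolist(),proj(d,x["centre"]).round().tolist()) for x in manip.spot_in(q,"wrist")[:3]])
```

```text
sp tip [ 0.4988 -0.1908  0.14  ]
sp mid [ 0.5559 -0.1909  0.134 ]
sp root [ 0.6064 -0.1908  0.134 ]
slot [0.631  0.0163 0.055 ]
slot [ 0.6215 -0.0467  0.055 ]
slot [ 0.5978 -0.0412  0.055 ]
slot [0.6077 0.0207 0.055 ]
slot [ 0.5567 -0.0661  0.055 ]
slot [0.5728 0.0498 0.055 ]
[0.4899 0.1233 0.2977] [3.1414 0.0051 0.0001] [-1.2523 -0.496  -0.2645] 4.25
loaded_tip [(0.78, [0.617, 0.204, 0.011], [187.0, 49.0]), (0.6, [0.591, 0.211, 0.142], [152.0, 63.0]), (0.44, [0.539, 0.37, 0.067], [33.0, 118.0])]
spare_tip [(0.97, [0.586, -0.173, 0.009], [491.0, 77.0]), (0.25, [0.613, -0.01, 0.055], [376.0, 49.0])]
cart_front [(0.82, [0.563, 0.211, 0.144], [153.0, 97.0])]
cart_middle [(0.8, [0.64, 0.31, 0.04], [85.0, 22.0]), (0.7, [0.568, 0.108, 0.061], [268.0, 92.0]), (0.64, [0.59, 0.213, 0.143], [149.0, 64.0])]
cart_rear [(0.88, [0.614, 0.208, 0.145], [152.0, 33.0])]
reader_mouth [(0.59, [0.61, -0.008, 0.056], [375.0, 51.0])]
```

View pics/w2.png

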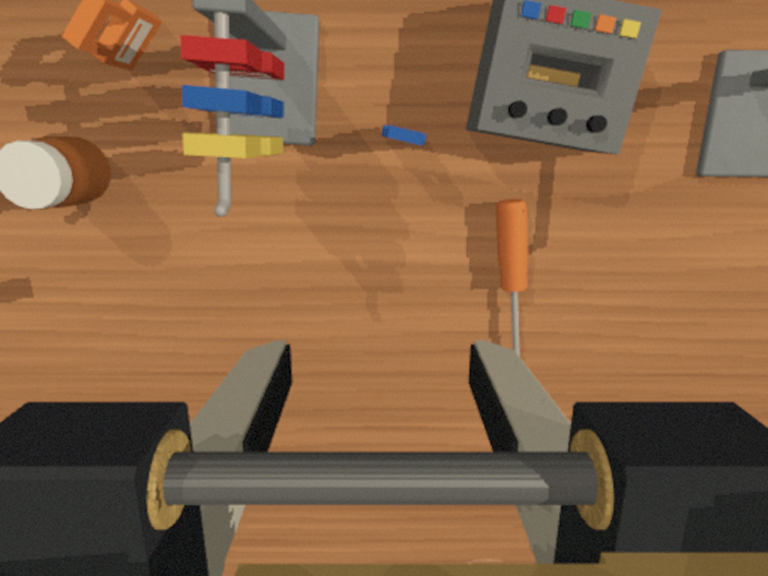

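The second view shows the crowded prong's tip at (222,209), yellow's bar at (183–262,135–157), blue at (183–262,87–112) and red at (183–262,38–65). The slot is around (568,70). Now I'll triangulate these across the views.

Run:
```python
from h import *
import pickle
np.set_printoptions(precision=4,suppress=True)
w1=pickle.load(open("w1.pkl","rb"));w2=pickle.load(open("w2.pkl","rb"))
sc=manip.get_image("scene");tp=manip.get_image("top")
h=lambda p:np.array(p)/1.5
print("tipL",tri([(w2,h((222,209))),(sc,(351.5,214.3)),(tp,(160.5,200))]),"tipS",tri([(w1,h((449,254))),(sc,(202,147.5)),(tp,(320,208.7))]))
print("slot tri",tri([(w1,h((195,70))),(w2,h((569,69.5)))]))
for n,p,z in [("L tip",(222,209),.14),("L 1",(224,170),.134),("L 2",(222,125),.134),("L root",(222,15),.134)]: print(n,atz(w2,h(p),z))
for q in [(531,45),(613,58),(605,95),(526,80),(619,153),(470,130)]: print("slot",atz(w2,h(q),.055))
# coloured top bars in w2: HSV segmentation
hsv=cv2.cvtColor(cv2.resize(w2["frame"],None,fx=1.5,fy=1.5,interpolation=cv2.INTER_CUBIC),cv2.COLOR_RGB2HSV)
for n,rg,y0,y1 in [("yel",(22,35),128,162),("blue",(105,125),80,118),("red",(172,185),30,80)]:
    H=hsv[...,0].astype(int); H=np.where((n=="red")&(H<4),H+180,H)
    m=(H>=rg[0])&(H<=rg[1])&(hsv[...,1]>150)&(hsv[...,2]>60); M=np.zeros_like(m); M[y0:y1,170:240]=m[y0:y1,170:240]
    for x in (190,205,236):
        ys=np.where(M[:,x])[0]
        if len(ys): print(n,"col",x,ys.min(),ys.max(),atz(w2,h((x,ys.min())),.146)[:2],atz(w2,h((x,ys.max())),.146)[:2])
    xs=np.where(M.any(0))[0]; print(n,"left",xs.min(),atz(w2,h((xs.min(),(y0+y1)/2)),.146)[:2])
    tr=manip.trace
```

```text
tipL [0.5238 0.2207 0.1358] tipS [ 0.4974 -0.1922  0.1358]
slot tri [ 0.6147 -0.0131  0.0558]
L tip [0.5254 0.2203 0.14  ]
L 1 [0.5484 0.2189 0.134 ]
L 2 [0.5745 0.2178 0.134 ]
L root [0.6334 0.2126 0.134 ]
slot [0.6311 0.0157 0.055 ]
slot [ 0.6228 -0.0442  0.055 ]
slot [ 0.5978 -0.0418  0.055 ]
slot [0.6078 0.0172 0.055 ]
slot [ 0.5566 -0.0579  0.055 ]
slot [0.5729 0.0561 0.055 ]
yel col 190 133 154 [0.5699 0.2329] [0.5582 0.2342]
yel col 205 134 154 [0.5694 0.2244] [0.5582 0.2255]
yel col 236 135 156 [0.5689 0.2066] [0.5571 0.2075]
yel left 183 [0.5632 0.2377]
blue col 190 87 106 [0.5946 0.2303] [0.5845 0.2314]
blue col 205 88 108 [0.5941 0.222 ] [0.5835 0.223 ]
blue col 236 91 111 [0.5926 0.2047] [0.5819 0.2055]
blue left 183 [0.5883 0.2349]
red col 190 36 60 [0.6206 0.2276] [0.6085 0.2288]
red col 205 38 68 [0.6196 0.2195] [0.6045 0.2209]
red col 236 40 70 [0.6187 0.2026] [0.6035 0.2038]
red left 181 [0.611  0.2335]
```

Run:
```python
import cv2,pickle,numpy as np
f=pickle.load(open("w2.pkl","rb"))["frame"][:,:,::-1][0:150,110:210]
cv2.imwrite("pics/w2c.png",cv2.resize(f,(400,600),interpolation=cv2.INTER_CUBIC))
```

```text
(no output)
```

View pics/w2c.png

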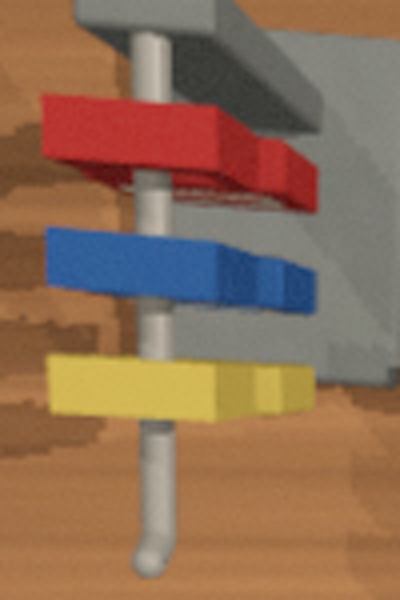

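The measured points hold up. The tips come out near z = 0.136–0.14, the bars are 36 mm wide and 26 mm apart, and the slot is at z = 0.056. The crowded prong is yawed −4°, the spare about 0° and the reader about −8°. Reaching for yellow.

Request:
arm_command:
  targets:
    - [[12, -16, 16, 0, 0, 0, 0.7], [12, -16, 16, 0, 0, 0, 0.7], [12, -16, 16, 0, 0, 0, 0.7], [12, -16, 16, 0, 0, 0, 0.7], [12, -16, 16, 0, 0, 0, 0.7], [13, -16, 16, 0, 0, 0.07, 0.7], [0, 0, 20, 0, 0, 0, 0.7], [0, 0, 20, 0, 0, 0, 0.7], [0, 0, 22, 0, 0, 0, 0.7], [0, 0, 0, 0, 0, 0, 0.7], [0, 0, 0, 0, 0, 0, 0.7]]
  force: 25

```text
clock: 5.62
tool_pos: [0.5622, 0.2182, 0.1387]
tcp_rot: [3.139, -0.109, -0.005]
force: [-0.3, -0.3, 0.4]
opening: 0.0649
grip_force: 0.0
```

Run:
```python
from h import *
d,s=wcam(); print(s["tool_pos"],s["force"])
cv2.imwrite("pics/w3.png",d["frame"][:,:,::-1])
```

```text
[0.5622185  0.21815512 0.13865639] [-0.29155449 -0.25681301  0.38271581]
```

View pics/w3.png

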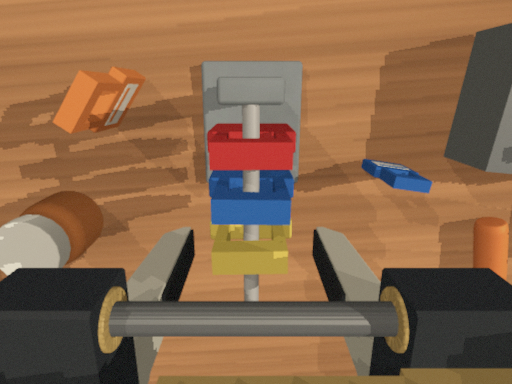

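Yellow sits centred between the fingers at (250,250) and the prong is aligned with the tool. Gripping, lifting 13 mm and drawing it off.

Request:
arm_command:
  targets:
    - [[0, 0, 0, 0, 0, 0, 0.3], [0, 0, 0, 0, 0, 0, 0.3], [0, 0, 0, 0, 0, 0, 0.3], [0, 0, 0, 0, 0, 0, 0.3], [0, 0, 0, 0, 0, 0, 0.3], [0, 0, -4, 0, 0, 0, 0.3], [0, 0, -4, 0, 0, 0, 0.3], [0, 0, -5, 0, 0, 0, 0.3], [0, 0, 0, 0, 0, 0, 0.3], [0, 0, 0, 0, 0, 0, 0.3]]
  force: 30

```text
clock: 6.5
tool_pos: [0.5632, 0.2186, 0.1532]
tcp_rot: [-3.14, 0.109, -0.002]
force: [-0.6, 0.8, -0.8]
opening: 0.0363
grip_force: 30.0
```

Request:
arm_command:
  targets:
    - [[-8, 0, 0, 0, 0, 0, 0.3], [-11, 0, 0, 0, 0, 0, 0.3], [-14, 0, 0, 0, 0, 0, 0.3], [-14, 0, 0, 0, 0, 0, 0.3], [-14, 0, 0, 0, 0, 0, 0.3], [-14, 0, 0, 0, 0, 0, 0.3], [0, 0, 0, 0, 0, 0, 0.3]]

```text
clock: 7.08
tool_pos: [0.4847, 0.224, 0.1522]
tcp_rot: [3.139, -0.107, -0.005]
force: [-0.2, -0.4, -1.5]
opening: 0.0358
grip_force: 30.0
```

Free of the tip with little force. Over to the empty hook.

Request:
arm_command:
  targets:
    - [[-4, 12, 0, 0, 0, -0.035, 0.3], [-3, 25, 0, 0, 0, -0.035, 0.3], [-2, 34, 0, 0, 0, 0, 0.3], [-2, 34, 0, 0, 0, 0, 0.3], [-2, 34, 0, 0, 0, 0, 0.3], [-2, 34, 0, 0, 0, 0, 0.3], [-2, 34, 0, 0, 0, 0, 0.3], [-2, 34, 0, 0, 0, 0, 0.3], [-2, 34, 0, 0, 0, 0, 0.3], [-2, 34, 0, 0, 0, 0, 0.3], [-2, 34, 0, 0, 0, 0, 0.3], [-1, 34, 0, 0, 0, 0, 0.3], [0, 25, 0, 0, 0, 0, 0.3], [0, 12, 0, 0, 0, 0, 0.3], [0, 0, 0, 0, 0, 0, 0.3], [0, 0, 0, 0, 0, 0, 0.3]]

```text
clock: 8.42
tool_pos: [0.4606, -0.1896, 0.1524]
tcp_rot: [-3.141, 0.001, 0.001]
force: [-0.2, 0.7, -1.4]
opening: 0.0357
grip_force: 30.0
```

Run:
```python
from h import *
d,s=wcam(); print(s["tool_pos"],s["tcp_rot"],s["force"])
cv2.imwrite("pics/w4.png",d["frame"][:,:,::-1])
```

```text
[ 0.46062651 -0.18960936  0.15235876] [-3.14054611e+00  1.08108544e-03  7.80753291e-04] [-0.23837558  0.6691815  -1.35416134]
```

View pics/w4.png

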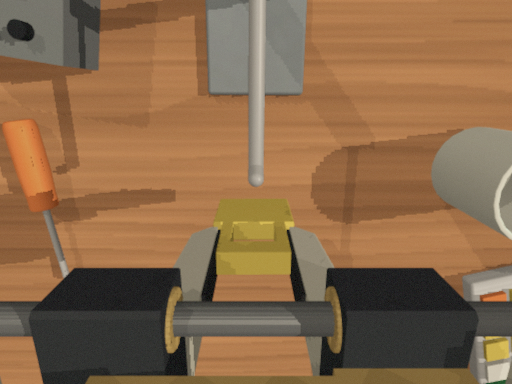

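Yellow is held upright at (254,235). The spare tip is at (256,178), centred on the loop. Threading on.

Request:
arm_command:
  targets:
    - [[8, 1, 0, 0, 0, 0, 0.3], [12, 0, 0, 0, 0, 0, 0.3], [12, 0, 0, 0, 0, 0, 0.3], [12, 0, 0, 0, 0, 0, 0.3], [12, 0, 0, 0, 0, 0, 0.3], [12, 0, 0, 0, 0, 0, 0.3], [12, 0, 0, 0, 0, 0, 0.3], [12, 0, 0, 0, 0, 0, 0.3], [12, 0, 0, 0, 0, 0, 0.3], [10, 0, 0, 0, 0, 0, 0.3], [0, 0, 0, 0, 0, 0, 0.3], [0, 0, 6, 0, 0, 0, 0.3], [0, 0, 5, 0, 0, 0, 0.3], [0, 0, 0, 0, 0, 0, 0.3]]

```text
clock: 9.63
tool_pos: [0.5742, -0.19, 0.1406]
tcp_rot: [-3.141, -0.001, 0.001]
force: [0.5, 1.2, 0.6]
opening: 0.0356
grip_force: 30.0
```

Request:
arm_command:
  targets:
    - [[0, 0, 1, 0, 0, 0, 0.3], [0, 0, 0, 0, 0, 0, 0.3]]

```text
clock: 9.8
tool_pos: [0.5742, -0.1904, 0.1407]
tcp_rot: [-3.141, -0.001, 0.001]
force: [-0.6, 0.8, 1.9]
opening: 0.036
grip_force: 30.0
```

Resting on the prong. Releasing, then over to blue.

Request:
arm_command:
  targets:
    - [[0, 0, 0, 0, 0, 0, 0.6], [0, 0, 0, 0, 0, 0, 0.6], [0, 0, 0, 0, 0, 0, 0.6], [0, 0, 0, 0, 0, 0, 0.6], [0, 0, -15, 0, 0, 0, 0.6], [0, 0, -25, 0, 0, 0, 0.6], [0, 0, -25, 0, 0, 0, 0.6], [1, -20, 0, 0, 0, 0, 0.7], [1, -35, 0, 0, 0, 0, 0.7], [1, -35, 0, 0, 0, 0, 0.7], [1, -35, 0, 0, 0, 0, 0.7], [1, -35, 0, 0, 0, 0, 0.7], [1, -35, 0, 0, 0, 0, 0.7], [1, -35, 0, 0, 0, 0, 0.7], [1, -35, 0, 0, 0, 0, 0.7], [1, -35, 0, 0, 0, 0, 0.7], [1, -35, 0, 0, 0, 0, 0.7], [1, -35, 0, 0, 0, 0, 0.7], [1, -25, 0, 0, 0, 0, 0.7], [1, -12, 0, 0, 0, 0.07, 0.7]]

```text
clock: 11.47
tool_pos: [0.5869, 0.2198, 0.2056]
tcp_rot: [-3.139, 0.104, -0.0]
force: [0.4, -0.3, -0.3]
opening: 0.0652
grip_force: 0.0
```

Run:
```python
from h import *
d,s=wcam(); print(s["tool_pos"],s["tcp_rot"],s["force"])
f=d["frame"][:,:,::-1]; sc=manip.get_image("scene")["frame"][:,:,::-1]
cv2.imwrite("pics/w5.png",np.hstack([cv2.resize(f,(400,300)),cv2.resize(sc[130:230,150:283],(400,300),interpolation=cv2.INTER_CUBIC)]))
```

```text
[0.58690764 0.21984098 0.20561941] [-3.13878860e+00  1.03835533e-01 -2.86103456e-05] [ 0.43183367 -0.32262279 -0.30615613]
```

View pics/w5.png

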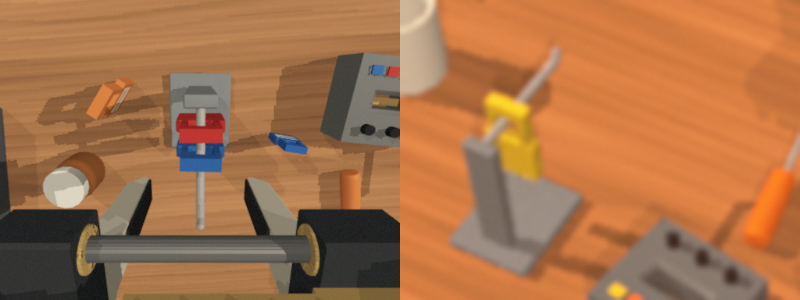

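Yellow hangs well on the empty prong, and blue (200,158) and red (200,125) are undisturbed. Descending on blue, gripping and lifting.

Request:
arm_command:
  targets:
    - [[1, 2, 22, 0, 0, 0, 0.7], [0, 0, 22, 0, 0, 0, 0.7], [0, 0, 22, 0, 0, 0, 0.7], [0, 0, 0, 0, 0, 0, 0.7], [0, 0, 0, 0, 0, 0, 0.3], [0, 0, 0, 0, 0, 0, 0.3], [0, 0, 0, 0, 0, 0, 0.3], [0, 0, 0, 0, 0, 0, 0.3], [0, 0, 0, 0, 0, 0, 0.3], [0, 0, -4, 0, 0, 0, 0.3], [0, 0, -4, 0, 0, 0, 0.3], [0, 0, -5, 0, 0, 0, 0.3], [0, 0, 0, 0, 0, 0, 0.3], [0, 0, 0, 0, 0, 0, 0.3]]

```text
clock: 12.73
tool_pos: [0.5885, 0.2143, 0.1532]
tcp_rot: [-3.14, 0.108, -0.001]
force: [-0.5, -0.3, -1.5]
opening: 0.0359
grip_force: 30.0
```

Request:
arm_command:
  targets:
    - [[-8, 0, 0, 0, 0, 0, 0.3], [-12, 0, 0, 0, 0, 0, 0.3], [-14, 0, 0, 0, 0, 0, 0.3], [-14, 0, 0, 0, 0, 0, 0.3], [-14, 0, 0, 0, 0, 0, 0.3], [-14, 0, 0, 0, 0, 0, 0.3], [-14, 0, 0, 0, 0, 0, 0.3], [-14, 0, 0, 0, 0, 0, 0.3], [0, 0, 0, 0, 0, 0, 0.3], [0, 0, 0, 0, 0, 0, 0.3]]

```text
clock: 13.57
tool_pos: [0.4839, 0.2215, 0.1527]
tcp_rot: [3.14, -0.108, -0.0]
force: [0.4, -0.1, -2.1]
opening: 0.0359
grip_force: 30.0
```

Request:
arm_command:
  targets:
    - [[-4, 12, 0, 0, 0, -0.035, 0.3], [-3, 25, 0, 0, 0, -0.035, 0.3], [-2, 34, 0, 0, 0, 0, 0.3], [-2, 34, 0, 0, 0, 0, 0.3], [-2, 34, 0, 0, 0, 0, 0.3], [-2, 34, 0, 0, 0, 0, 0.3], [-2, 34, 0, 0, 0, 0, 0.3], [-2, 34, 0, 0, 0, 0, 0.3], [-2, 34, 0, 0, 0, 0, 0.3], [-2, 34, 0, 0, 0, 0, 0.3], [-2, 34, 0, 0, 0, 0, 0.3], [-1, 34, 0, 0, 0, 0, 0.3], [0, 24, 0, 0, 0, 0, 0.3], [0, 12, 0, 0, 0, 0, 0.3], [0, 0, 0, 0, 0, 0, 0.3], [0, 0, 0, 0, 0, 0, 0.3]]

```text
clock: 14.9
tool_pos: [0.4572, -0.1912, 0.1524]
tcp_rot: [-3.141, 0.001, 0.001]
force: [-0.6, 0.5, -1.4]
opening: 0.0357
grip_force: 30.0
```

Request:
arm_command:
  targets:
    - [[8, 0, 0, 0, 0, 0, 0.3], [12, 0, 0, 0, 0, 0, 0.3], [12, 0, 0, 0, 0, 0, 0.3], [12, 0, 0, 0, 0, 0, 0.3], [12, 0, 0, 0, 0, 0, 0.3], [12, 0, 0, 0, 0, 0, 0.3], [12, 0, 0, 0, 0, 0, 0.3], [0, 0, 0, 0, 0, 0, 0.3], [0, 0, 6, 0, 0, 0, 0.3], [0, 0, 6, 0, 0, 0, 0.3], [0, 0, 0, 0, 0, 0, 0.3], [0, 0, 0, 0, 0, 0, 0.3]]

```text
clock: 15.9
tool_pos: [0.5372, -0.1901, 0.1408]
tcp_rot: [-3.141, -0.001, -0.001]
force: [2.0, 2.7, 2.0]
opening: 0.0361
grip_force: 30.0
```

Request:
arm_command:
  targets:
    - [[0, 0, 0, 0, 0, 0, 0.6], [0, 0, 0, 0, 0, 0, 0.6], [0, 0, 0, 0, 0, 0, 0.6], [0, 0, 0, 0, 0, 0, 0.6], [0, 0, -15, 0, 0, 0, 0.6], [0, 0, -25, 0, 0, 0, 0.6], [0, 0, -25, 0, 0, 0, 0.6], [4, -20, 0, 0, 0, 0, 0.7], [6, -34, 0, 0, 0, 0, 0.7], [6, -34, 0, 0, 0, 0, 0.7], [6, -34, 0, 0, 0, 0, 0.7], [6, -34, 0, 0, 0, 0, 0.7], [6, -34, 0, 0, 0, 0, 0.7], [6, -34, 0, 0, 0, 0, 0.7], [6, -34, 0, 0, 0, 0, 0.7], [6, -34, 0, 0, 0, 0, 0.7], [6, -34, 0, 0, 0, 0, 0.7], [6, -34, 0, 0, 0, 0, 0.7], [6, -26, 0, 0, 0, 0, 0.7], [6, -17, 0, 0, 0, 0.07, 0.7]]

```text
clock: 17.57
tool_pos: [0.6125, 0.2148, 0.2054]
tcp_rot: [-3.139, 0.105, 0.001]
force: [0.4, -0.7, 0.1]
opening: 0.0647
grip_force: 0.0
```

Run:
```python
from h import *
d,s=wcam(); print(s["tool_pos"],s["tcp_rot"],s["force"])
f=d["frame"][:,:,::-1]; sc=manip.get_image("scene")["frame"][:,:,::-1]
cv2.imwrite("pics/w6.png",np.hstack([cv2.resize(f,(400,300)),cv2.resize(sc[130:230,150:283],(400,300),interpolation=cv2.INTER_CUBIC)]))
```

```text
[0.61253176 0.21483335 0.20538994] [-3.13930130e+00  1.05136679e-01  6.98498500e-04] [ 0.37128832 -0.74802139  0.11326082]
```

View pics/w6.png

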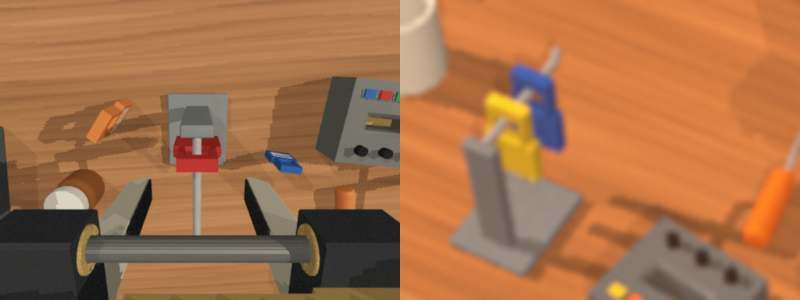

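Both hang fine and only red (197,155) is left on the crowded hook. Fetching it with a firmer grip.

Request:
arm_command:
  targets:
    - [[1, 0, 22, 0, 0, 0, 0.7], [0, 0, 22, 0, 0, 0, 0.7], [0, 0, 22, 0, 0, 0, 0.7], [0, 0, 0, 0, 0, 0, 0.7], [0, 0, 0, 0, 0, 0, 0.3], [0, 0, 0, 0, 0, 0, 0.3], [0, 0, 0, 0, 0, 0, 0.3], [0, 0, 0, 0, 0, 0, 0.3], [0, 0, 0, 0, 0, 0, 0.3], [0, 0, -4, 0, 0, 0, 0.3], [0, 0, -4, 0, 0, 0, 0.3], [0, 0, -5, 0, 0, 0, 0.3], [0, 0, 0, 0, 0, 0, 0.3], [0, 0, 0, 0, 0, 0, 0.3]]
  force: 45

```text
clock: 18.83
tool_pos: [0.6141, 0.2119, 0.1533]
tcp_rot: [-3.14, 0.109, -0.002]
force: [0.7, -0.2, -1.2]
opening: 0.0355
grip_force: 45.0
```

Request:
arm_command:
  targets:
    - [[-8, 0, 0, 0, 0, 0, 0.3], [-12, 0, 0, 0, 0, 0, 0.3], [-14, 0, 0, 0, 0, 0, 0.3], [-14, 0, 0, 0, 0, 0, 0.3], [-14, 0, 0, 0, 0, 0, 0.3], [-14, 0, 0, 0, 0, 0, 0.3], [-14, 0, 0, 0, 0, 0, 0.3], [-14, 0, 0, 0, 0, 0, 0.3], [-14, 0, 0, 0, 0, 0, 0.3], [-14, 0, 0, 0, 0, 0, 0.3], [0, 0, 0, 0, 0, 0, 0.3], [0, 0, 0, 0, 0, 0, 0.3]]

```text
clock: 19.83
tool_pos: [0.4815, 0.2211, 0.1527]
tcp_rot: [3.14, -0.108, 0.0]
force: [0.7, 0.2, -0.6]
opening: 0.0355
grip_force: 45.0
```

Request:
arm_command:
  targets:
    - [[0, 15, -10, 0, 0, 0.077, 0.3], [4, 35, -10, 0, 0, 0, 0.3], [18, 25, 0, 0, 0, 0, 0.3], [20, 20, 0, 0, 0, 0, 0.3], [20, 20, 0, 0, 0, 0, 0.3], [20, 20, 0, 0, 0, 0, 0.3], [20, 20, 0, 0, 0, 0, 0.3], [20, 20, 0, 0, 0, 0, 0.3], [20, 20, 0, 0, 0, 0, 0.3], [14, 17, 0, 0, 0, 0, 0.3], [10, 0, 0, 0, 0, 0, 0.3], [0, 0, 0, 0, 0, 0, 0.3], [0, 0, 0, 0, 0, 0, 0.3]]

```text
clock: 20.92
tool_pos: [0.6171, -0.0136, 0.172]
tcp_rot: [-3.133, 0.231, 0.001]
force: [-0.2, 0.1, -1.1]
opening: 0.0354
grip_force: 45.0
```

Run:
```python
from h import *
d,s=wcam(); print(s["tool_pos"],s["tcp_rot"],s["force"])
f=d["frame"][:,:,::-1]; sc=manip.get_image("scene")["frame"][:,:,::-1]
cv2.imwrite("pics/w7.png",np.hstack([cv2.resize(f,(400,300)),cv2.resize(sc[170:270,180:313],(400,300),interpolation=cv2.INTER_CUBIC)]))
print([(round(x["p"],2),np.round(x["centre"],3)) for x in manip.spot_in("reader_mouth","wrist")],proj(d,(.6146,-.0131,.055)))
```

```text
[ 0.6170624  -0.0136039   0.17203088] [-3.13286921e+00  2.30904428e-01  9.77546634e-04] [-0.20429411  0.10553903 -1.12931412]
[(0.81, array([ 0.633, -0.012,  0.055]))] [253.27253631 192.16775532]
```

View pics/w7.png

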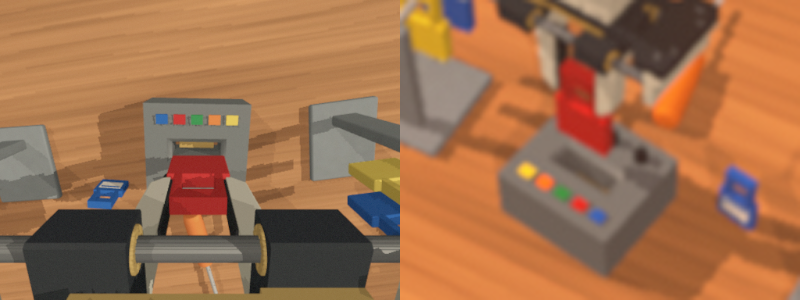

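The tool is square to the reader, since the button row and the cartridge are parallel. The slot lies about 1 px left of the cartridge and about 2 mm nearer. Correcting, then going down to the mouth.

Request:
arm_command:
  targets:
    - [[-2.5, -1, 10, 0, 0, 0, 0.3], [0, 0, 12, 0, 0, 0, 0.3], [0, 0, 10, 0, 0, 0, 0.3], [0, 0, 4, 0, 0, 0, 0.3], [0, 0, 3, 0, 0, 0, 0.3], [0, 0, 3, 0, 0, 0, 0.3], [0, 0, 0, 0, 0, 0, 0.3], [0, 0, 0, 0, 0, 0, 0.3]]

```text
clock: 21.73
tool_pos: [0.6144, -0.0117, 0.1307]
tcp_rot: [3.133, -0.229, 0.0]
force: [0.3, 0.0, -0.6]
opening: 0.0354
grip_force: 45.0
```

Request:
arm_command:
  targets:
    - [[0, 0, 2, 0, 0, 0, 0.3], [0, 0, 2, 0, 0, 0, 0.3], [0, 0, 2, 0, 0, 0, 0.3], [0, 0, 2, 0, 0, 0, 0.3], [0, 0, 0, 0, 0, 0, 0.3]]

```text
clock: 22.15
tool_pos: [0.614, -0.0116, 0.1221]
tcp_rot: [-3.133, 0.23, 0.001]
force: [1.0, 0.3, -0.8]
opening: 0.0356
grip_force: 45.0
```

In past the bevel with no side load. Continuing by feel.

Request:
arm_command:
  targets:
    - [[0, 0, 2, 0, 0, 0, 0.3], [0, 0, 2, 0, 0, 0, 0.3], [0, 0, 2, 0, 0, 0, 0.3], [0, 0, 2, 0, 0, 0, 0.3], [0, 0, 2, 0, 0, 0, 0.3], [0, 0, 0, 0, 0, 0, 0.3]]

```text
clock: 22.65
tool_pos: [0.614, -0.0117, 0.1121]
tcp_rot: [-3.133, 0.229, 0.001]
force: [-0.2, 0.1, -0.9]
opening: 0.0354
grip_force: 45.0
```

Request:
arm_command:
  targets:
    - [[0, 0, 1.5, 0, 0, 0, 0.3], [0, 0, 1, 0, 0, 0, 0.3], [0, 0, 1, 0, 0, 0, 0.3], [0, 0, 0, 0, 0, 0, 0.3]]

```text
clock: 22.98
tool_pos: [0.6142, -0.0117, 0.1089]
tcp_rot: [-3.133, 0.23, 0.001]
force: [0.3, -0.8, -0.0]
opening: 0.0357
grip_force: 45.0
```

Request:
arm_command:
  targets:
    - [[0, 0, 1, 0, 0, 0, 0.3], [0, 0, 1, 0, 0, 0, 0.3], [0, 0, 0, 0, 0, 0, 0.3]]

```text
clock: 23.23
tool_pos: [0.6142, -0.0117, 0.107]
tcp_rot: [-3.133, 0.229, 0.0]
force: [-0.2, 0.1, -0.3]
opening: 0.0354
grip_force: 45.0
```

Request:
arm_command:
  targets:
    - [[0, 0, 1, 0, 0, 0, 0.3], [0, 0, 1, 0, 0, 0, 0.3], [0, 0, 0, 0, 0, 0, 0.3]]

```text
clock: 23.48
tool_pos: [0.6144, -0.0117, 0.1054]
tcp_rot: [3.133, -0.229, 0.001]
force: [-0.2, -0.2, 0.5]
opening: 0.0356
grip_force: 45.0
```

Request:
arm_command:
  targets:
    - [[0, 0, 1, 0, 0, 0, 0.3], [0, 0, 1, 0, 0, 0, 0.3], [0, 0, 0, 0, 0, 0, 0.3]]

```text
clock: 23.73
tool_pos: [0.6146, -0.0117, 0.1039]
tcp_rot: [3.133, -0.229, 0.001]
force: [-2.1, 0.0, 5.6]
opening: 0.0357
grip_force: 45.0
```

Request:
arm_command:
  targets:
    - [[0, 0, 1, 0, 0, 0, 0.3], [0, 0, 1, 0, 0, 0, 0.3], [0, 0, 0, 0, 0, 0, 0.3]]

```text
clock: 23.98
tool_pos: [0.6147, -0.0117, 0.1026]
tcp_rot: [3.133, -0.229, 0.002]
force: [-1.4, 2.0, 9.7]
opening: 0.0358
grip_force: 45.0
```

Contact was felt at z ≈ 0.1045. The reading of 9.7 N plus about 1 N of cartridge weight puts nearly 11 N on the pad. Holding.

Request:
arm_command:
  targets:
    - [[0, 0, 0.2, 0, 0, 0, 0.3], [0, 0, 0, 0, 0, 0, 0.3], [0, 0, 0, 0, 0, 0, 0.3]]

```text
clock: 24.23
tool_pos: [0.6147, -0.0117, 0.1026]
tcp_rot: [3.133, -0.229, 0.002]
force: [-2.6, 0.4, 10.4]
opening: 0.0362
grip_force: 45.0
```

Request:
arm_command:
  targets:
    - [[0, 0, 0, 0, 0, 0, 0.3], [0, 0, 0, 0, 0, 0, 0.3], [0, 0, 0, 0, 0, 0, 0.3]]

```text
clock: 24.48
tool_pos: [0.6147, -0.0117, 0.1026]
tcp_rot: [3.133, -0.229, 0.003]
force: [-3.2, 0.6, 9.9]
opening: 0.0359
grip_force: 45.0
```

Request:
arm_command:
  targets:
    - [[0, 0, 0, 0, 0, 0, 0.3], [0, 0, 0, 0, 0, 0, 0.3], [0, 0, -1, 0, 0, 0, 0.3], [0, 0, -1, 0, 0, 0, 0.3], [0, 0, -1, 0, 0, 0, 0.3], [0, 0, 0, 0, 0, 0, 0.3]]

```text
clock: 24.98
tool_pos: [0.6146, -0.0117, 0.1043]
tcp_rot: [3.133, -0.229, 0.001]
force: [-0.9, -0.3, 5.5]
opening: 0.0357
grip_force: 45.0
```

Request:
arm_command:
  targets:
    - [[0, 0, 0, 0, 0, 0, 0.6], [0, 0, 0, 0, 0, 0, 0.6], [0, 0, 0, 0, 0, 0, 0.6], [0, 0, 0, 0, 0, 0, 0.6], [0, 0, -10, 0, 0, 0, 0.6], [0, 0, -20, 0, 0, 0, 0.6], [0, 0, -30, 0, 0, 0, 0.6], [0, 0, -30, 0, 0, 0, 0.6], [0, 0, -30, 0, 0, 0, 0.6], [-30, 0, -20, 0, 0, 0, 0.6], [-30, 0, 0, 0, 0, 0, 0.6], [-30, 0, 0, 0, 0, 0, 0.6], [0, 0, 0, 0, 0, 0, 0.6]]

```text
clock: 26.07
tool_pos: [0.5203, 0.0028, 0.2448]
tcp_rot: [-3.133, 0.228, 0.005]
force: [-0.7, 0.9, -0.5]
opening: 0.0555
grip_force: 0.0
```

Run:
```python
from h import *
d,s=wcam(); print(s["tool_pos"],s["force"],s["clock"])
f=d["frame"][:,:,::-1]; sc=manip.get_image("scene")["frame"][:,:,::-1]
cv2.imwrite("pics/w8.png",np.hstack([cv2.resize(f,(400,300)),cv2.resize(sc[130:265,150:330],(400,300),interpolation=cv2.INTER_CUBIC)]))
for q in ("cart_rear","cart_front","cart_middle"):print(q,[(round(x["p"],2),np.round(x["centre"],3)) for x in manip.spot_in(q,"scene")])
```

```text
[0.52029044 0.00280014 0.24482511] [-0.68168696  0.87162863 -0.49431041] 26.0667
cart_rear [(0.74, array([ 0.622, -0.01 ,  0.079]))]
cart_front [(0.84, array([ 0.58 , -0.182,  0.106]))]
cart_middle [(0.79, array([ 0.544, -0.186,  0.11 ])), (0.74, array([0.57 , 0.104, 0.031])), (0.63, array([0.651, 0.319, 0.046]))]
```

View pics/w8.png

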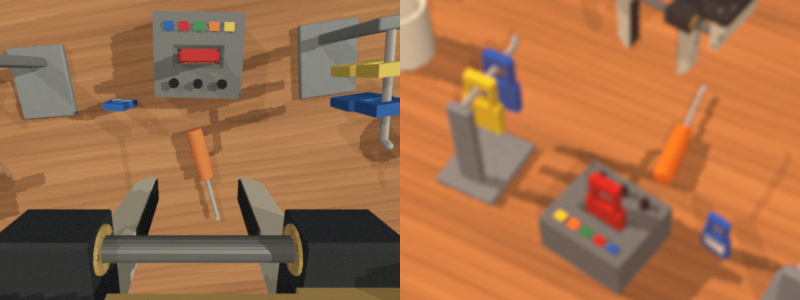

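Red stands upright in the slot, yellow and blue hang on the spare prong, and the arm is clear of everything.

```bash
python3 -c "
from plant import manip
print(manip.sign_off())"
```

```text
the job is handed in; nothing more can be done
None
```

The job is done and handed in at about 26 s: yellow, then blue, now hang on the spare hook, and red stands upright in the reader, pressed on the contact with about 11 N (reading plus cartridge weight) for just over half a second and then let go.

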